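Load the weighing tray in reverse order

TASK

Move the four amber sample jars (blue, green, yellow and black lids) from the aluminium carrier strip into the white weighing tray, one in each compartment, in reverse order: the jar next to the carrier's red block goes into the compartment farthest from the tray's red end, the next jar into the next compartment, and so on, so that the jar farthest from the carrier's red block ends up next to the tray's red end. They are glass: keep them upright and set each one down on the compartment floor before letting go, without dropping it.

Things in the scene. Friction and masses are not known exactly. Their poses are not given: they have to be found in the camera images.
- jar_blue_mid (a point): Closed round amber glass sample jar with a blue lid, 44 mm diameter, 80 mm tall, about 0.1 to 0.2 kg, loose; at the start it stands upright on the blue disc of the carrier. The point is on its axis half-way up (40 mm above its underside); its z axis points up through the lid. Plain to grip across the diameter.
- jar_green_mid (a point): Closed round amber glass sample jar with a green lid, 44 mm diameter, 80 mm tall, about 0.1 to 0.2 kg, loose; at the start it stands upright on the green disc of the carrier. The point is on its axis half-way up (40 mm above its underside); its z axis points up through the lid. Plain to grip across the diameter.
- jar_yellow_mid (a point): Closed round amber glass sample jar with a yellow lid, 44 mm diameter, 80 mm tall, about 0.1 to 0.2 kg, loose; at the start it stands upright on the yellow disc of the carrier. The point is on its axis half-way up (40 mm above its underside); its z axis points up through the lid. Plain to grip across the diameter.
- jar_black_mid (a point): Closed round amber glass sample jar with a black lid, 44 mm diameter, 80 mm tall, about 0.1 to 0.2 kg, loose; at the start it stands upright on the black disc of the carrier. The point is on its axis half-way up (40 mm above its underside); its z axis points up through the lid. Plain to grip across the diameter.
- seat_blue: Flat blue disc, 56 mm diameter, 3 mm thick, fixed on the carrier: the starting place of the jar with the blue lid. Origin at the centre of its underside, 6 mm above the table; x points across the carrier, y along it. The four discs form a straight row, 64 mm apart, in any order, on the carrier (flat bare aluminium strip 310 x 60 mm, 6 mm thick, fixed); the disc's top, on which the jar stands, is 9 mm above the table.
- seat_green: Flat green disc, 56 mm diameter, 3 mm thick, fixed on the carrier: the starting place of the jar with the green lid. Origin at the centre of its underside, 6 mm above the table; x points across the carrier, y along it. The four discs form a straight row, 64 mm apart, in any order, on the carrier (flat bare aluminium strip 310 x 60 mm, 6 mm thick, fixed); the disc's top, on which the jar stands, is 9 mm above the table.
- seat_yellow: Flat yellow disc, 56 mm diameter, 3 mm thick, fixed on the carrier: the starting place of the jar with the yellow lid. Origin at the centre of its underside, 6 mm above the table; x points across the carrier, y along it. The four discs form a straight row, 64 mm apart, in any order, on the carrier (flat bare aluminium strip 310 x 60 mm, 6 mm thick, fixed); the disc's top, on which the jar stands, is 9 mm above the table.
- seat_black: Flat black disc, 56 mm diameter, 3 mm thick, fixed on the carrier: the starting place of the jar with the black lid. Origin at the centre of its underside, 6 mm above the table; x points across the carrier, y along it. The four discs form a straight row, 64 mm apart, in any order, on the carrier (flat bare aluminium strip 310 x 60 mm, 6 mm thick, fixed); the disc's top, on which the jar stands, is 9 mm above the table.
- mark_red: Red block 50 x 20 x 30 mm fixed on one end of the carrier, in line with the discs, 46 mm from the centre of the nearest disc: it marks the carrier's red end, which can be either end (the other end has an equal grey block). Origin at the centre of its underside, 6 mm above the table; top 36 mm above the table.
- tray: White weighing tray, fixed: 260 mm long (its y), 68 mm wide (its x), with four square compartments, 60 x 60 mm inside, in a row along its y. Origin at the centre of its underside, on the table. A red block 50 x 20 x 30 mm stands on the table at its +y end (the tray's red end). Compartment centres at x = 0, y = +96, +32, -32, -96 mm, first the one next to the red end. Compartment floor 9 mm above the table, wall tops 21 mm above the table, walls 4 mm thick.

How it is judged:
By the outcome, as a careful person would: the job done as asked, in the order asked, and still so for the second after the job is handed in, with the robot touching nothing.
It also fails if it takes over 102 s, if anything falls off the work surface, if the arm or the gripper's body presses on something with over 40 N, if the wrist force passes 120 N, or if a joint passes its speed limit or range.

ROBOT

A 6-joint arm with a two-finger parallel gripper is mounted at the origin on the work surface. World frame = base frame: x ahead of the robot, y to its left, z up, the work surface at z = 0. Lengths are in m, angles in degrees, forces in N, time in s.
With the tool pointing down it reaches from about 0.35 to 0.875 m from the base axis. Payload 4.2 kg.
Tool frame: the origin (TCP) lies midway between the tips of the shut fingers; the grasp point (between the pads) lies 19 mm behind it; z points along the fingers, y is the line along which they close (so a half turn about z gives the same grasp; the last joint's range is limited). The gripper opens to 87 mm and grips with 3 to 60 N. Pads are 19 mm wide; open, the fingers measure 117 mm over their backs; the gripper's body (75 mm by 190 mm) begins 51 mm behind the grasp point.
Start: joints at [78.873, 22.042, 0.453, 0, -68.411, -14.817], TCP at [0.273, 0.562, 0.223] pointing down, gripper open.
Joint ranges: [-179.83, 179.83], [-69.29, 118.12], [-61.27, 80.66], [-181.25, 117.63], [-171.15, -9.14], [-177.46, 177.46]. Speed limits (degrees/s): [159.86, 159.86, 180, 180, 180, 180].

INTERFACE

Orientations are given as a 3x3 rotation matrix whose columns are the frame's x, y, z axes.
In Python, from station import r, cams gives the robot as it stands.
- The arm moves only by the tool play_rows, never from a script. Its argument "commands" is text: rows parted by semicolons, each of 6 numbers parted by spaces: the shift along the world's x, y, z normalised to -1 to 1, where 1 is 30 mm, then the turn, a rotation vector about the world's x, y, z normalised to -1 to 1, where 1 is 0.15 rad. A call has 1 to 20 rows; each row shifts and turns the commanded pose from where the row before left it; what a row does not reach is not made up. A row lasts 1/10 s, in which the tool goes at most 50 mm and 8.59 degrees, less where a joint would pass 70% of its speed; a pose out of reach is approached as far as the arm can. A call with a number of a shift or a turn outside -1 to 1 is refused whole. A call with a gripper value outside its range is refused whole. "grip" is the finger opening in mm, from 0 to 87, set as the call begins (left out, the last holds). The fingers move at their own pace and stop on an object; the grip force is fixed at half the most. Time passes only in rows, so rows that do not move let the fingers close. It gives the time, the measured TCP pose, the force, the opening and the grip force at its end, in the units of the state.
- r.sense(): the state, without advancing time (a new reading comes with each control period).
- cams.capture(name): name is "scene" or "top"; returns (picture, depth): 384x512x3 uint8, blue, green, red; 384x512 float32, m along the optical axis (not along the pixel's ray), 0 where there is no reading.
- cams.camera_info(name): a dict with "mtx" (3x3 intrinsics, pixels), "k1" (the pictures are not rectified: a ray, as slopes to the right and down, at radius r is drawn at 1 + k1 r^2 times it, then the intrinsics apply), "R" (3x3) and "t" (3): a world point X has camera coordinates R X + t. Camera axes: x right, y down, z forward; pixel columns grow to the right and rows downward; lengths in m; the calibration is good to about 2 mm. A picture is of the moment at which its call begins. camera_info takes no time and is no camera call.
- r.finish_job(): hands the job in; it is judged then, once.
The state is a dict: "time_s": time; "joints": joint angles; "joint_velocities": joint speeds; "effort": joint torques, N m; "tcp_pos": TCP position; "ee_rot": TCP orientation; "wrist_force": force on the tool from outside, world axes, zero at the start; "moment": the same for the moment, N m; "gripper_width": opening from 0.0 (shut) to 1.0 (fully open); "gripper_force": force on a finger pad.
Only numpy, scipy, OpenCV 4.12 (cv2) and the standard library are available. Lean on these libraries where they do the work, as an engineer would, in place of code of your own. Each camera call takes 0.05 s, during which the arm holds its last target. There are 200 camera calls.

## Working session

There is one attempt and no reset: what is moved stays moved. The work goes in short steps, Python scripts to look and compute and a tool call to move; the robot and the scene stay as the last step left them, time stands still between calls to the robot, and variables do not carry over. Pictures are saved under pics/ and viewed, at most 14 in all, crops included, and the job is handed in when it is done.

Besides the shell and the picture viewer there is one more tool, called after "Emit:" as name(argument=value, ...) on one line, values as JSON. play_rows: Moves the arm, as the interface text tells. Scaled input: -1 to 1 covers 30 mm each way for a shift and 0.15 rad each way for a turn. Its arguments: {"type":"object","properties":{"commands":{"type":"string"},"grip":{"type":"number"}},"required":["commands"]}

```bash
mkdir -p pics; ls; python3 - <<'E'
from station import r,cams
import cv2,numpy as np
s=r.sense();print(s["time_s"],s["tcp_pos"],s["ee_rot"],s["gripper_width"])
for n in("scene","top"):
    im,d=cams.capture(n);cv2.imwrite(f"pics/{n}0.png",im);np.savez(f"pics/{n}0.npz",im=im,d=d)
    print(n,cams.camera_info(n))
E
```

```text
pics
0.0 [0.27313492 0.56147872 0.22143492] [[ 8.99152824e-01 -4.37633908e-01 -8.73029741e-04]
 [-4.37634764e-01 -8.99150496e-01 -2.04908735e-03]
 [ 1.11764981e-04  2.22451084e-03 -9.99997520e-01]] 1.000970395052619
scene {'mtx': array([[393.08453144,   0.        , 258.02948879],
       [  0.        , 393.08453144, 193.09266553],
       [  0.        ,   0.        ,   1.        ]]), 'k1': -0.05079295574848736, 'R': array([[-0.75104478,  0.66004519, -0.01649492],
       [ 0.47087487,  0.5179468 , -0.71414842],
       [-0.46282674, -0.54412449, -0.69979993]]), 't': array([ 0.4252668 , -0.20439547,  1.21105114])}
top {'mtx': array([[448.08152273,   0.        , 252.78430577],
       [  0.        , 448.08152273, 187.82980452],
       [  0.        ,   0.        ,   1.        ]]), 'k1': -0.10243000373723096, 'R': array([[-0.01233291, -0.99991496,  0.00424017],
       [-0.98473796,  0.01140927, -0.17366916],
       [ 0.17360601, -0.00631731, -0.98479493]]), 't': array([-0.00673201,  0.53371423,  1.0842119 ])}
```

View pics/top0.png

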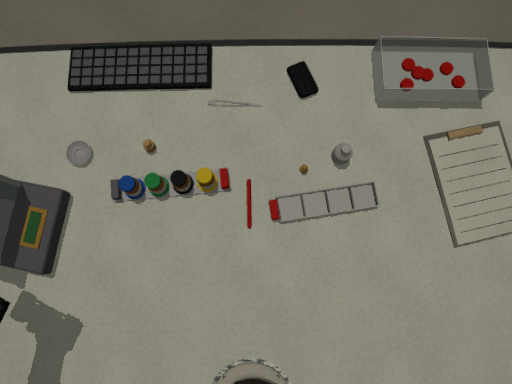

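View pics/scene0.png

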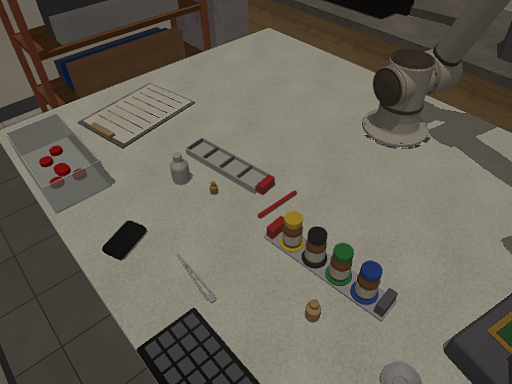

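The top view shows the lids at blue (131,185), green (155,183), black (181,180) and yellow (206,178), with the carrier's red block at (224,178). The tray's red block is at (274,210), and its compartments run right to about (364,197). So yellow goes farthest from the tray's red end, then black, then green, and blue goes next to it.

```bash
cat > h.py <<'E'
import numpy as np,cv2
from station import cams
def world(n,d,zp=None):
    """world xyz per pixel from depth, or by intersecting rays with plane z=zp"""
    c=cams.camera_info(n);h,w=d.shape
    v,u=np.mgrid[:h,:w].astype(np.float64)
    p=np.stack([u.ravel(),v.ravel()],1)[:,None]
    q=cv2.undistortPoints(p,c["mtx"],np.array([c["k1"],0,0,0]))[:,0]
    rays=np.c_[q,np.ones(len(q))]
    if zp is None: return ((rays*d.reshape(-1,1)-c["t"])@c["R"]).reshape(h,w,3)
    D=rays@c["R"];o=-c["R"].T@c["t"]
    return (o+D*((zp-o[2])/D[:,2])[:,None]).reshape(h,w,3)
E
cat > m.py <<'E'
from h import *
for n in("top","scene"):
    f=np.load(f"pics/{n}0.npz");im,d=f["im"],f["d"];W=world(n,d);z=W[...,2]
    x,y=W[...,0],W[...,1]
    hsv=cv2.cvtColor(im,cv2.COLOR_BGR2HSV);ok=d>0
    A=ok&(x>.3)&(x<.75)&(y>.0)&(y<.36)
    print(n,"table z",np.median(z[ok&(x>.3)&(x<.45)&(y>-.2)&(y<.2)]))
    lid=A&(z>.081)&(z<.1)
    k,l,st,c=cv2.connectedComponentsWithStats(lid.astype(np.uint8))
    for i in range(1,k):
        if st[i,4]>40:
            P=W[l==i].astype(np.float32);top=P[P[:,2]>np.median(P[:,2])-.004]
            (cx,cy),rad=cv2.minEnclosingCircle(top[:,:2].copy())
            print("lid",np.round([cx,cy,rad],4),np.round(top.mean(0),4),np.median(im[l==i],0))
    red=ok&((hsv[...,0]<8)|(hsv[...,0]>172))&(hsv[...,1]>150)&(x>.3)&(x<.75)&(abs(y)<.36)&(z>.03)&(z<.042)
    k,l,st,c=cv2.connectedComponentsWithStats(red.astype(np.uint8))
    for i in range(1,k):
        if st[i,4]>30:
            rc=cv2.minAreaRect(W[l==i][:,:2].astype(np.float32));print("red",np.round(rc[0],4),np.round(rc[1],4),rc[2],W[l==i][:,2].mean())
    T=ok&(z>.014)&(z<.026)&(x>.4)&(x<.62)&(y>-.32)&(y<-.0)&(hsv[...,1]<80)
    k,l,st,c=cv2.connectedComponentsWithStats(T.astype(np.uint8))
    i=1+np.argmax(st[1:,4]);rc=cv2.minAreaRect(W[l==i][:,:2].astype(np.float32));print("tray",np.round(rc[0],4),np.round(rc[1],4),rc[2],st[i,4])
    print(np.round(cv2.boxPoints(rc),4).tolist())
E
python3 m.py
```

```text
top table z -6.222573972173306e-06
lid [0.561  0.1075 0.02  ] [0.5609 0.1075 0.0888] [ 26.5 130.  152. ]
lid [0.5551 0.1708 0.0197] [0.5547 0.1702 0.0888] [20. 20. 20.]
lid [0.5497 0.2338 0.0202] [0.549  0.2333 0.0887] [46. 96. 30.]
lid [0.5441 0.2987 0.0208] [0.5435 0.2977 0.0885] [106.   54.   20.5]
red [0.5645 0.0605] [0.0486 0.0176] 5.1828131675720215 0.035900736843891154
red [ 0.4813 -0.0655] [0.0473 0.0185] 8.234357833862305 0.03185948160665016
tray [ 0.5024 -0.1997] [0.069  0.2512] 8.062288284301758 508
[[0.4505999982357025, -0.08020000159740448], [0.48579999804496765, -0.328900009393692], [0.5541999936103821, -0.3192000091075897], [0.5188999772071838, -0.07050000131130219]]
scene table z 0.0004702787415000411
lid [0.5612 0.1094 0.0213] [0.5628 0.1098 0.0892] [ 35. 117. 144.]
lid [0.5563 0.1717 0.0201] [0.5573 0.1722 0.0892] [25. 28. 30.]
lid [0.5493 0.2348 0.021 ] [0.5504 0.2356 0.09  ] [44. 84. 36.]
lid [0.5428 0.2989 0.0206] [0.544  0.2998 0.0899] [96. 51. 31.]
red [ 0.4842 -0.0628] [0.0463 0.0172] 7.992313385009766 0.031076428662867236
red [0.5661 0.0648] [0.0493 0.0213] 4.539021015167236 0.03570686862081879
tray [ 0.5018 -0.1968] [0.0709 0.2516] 8.222432136535645 579
[[0.4487000107765198, -0.07739999890327454], [0.4846999943256378, -0.3264000117778778], [0.5548999905586243, -0.31630000472068787], [0.5188999772071838, -0.06719999760389328]]
```

```bash
sed -i 's/(y>-.32)/(y>-.36)/;s/^    print(np.round(cv2.box.*$//' m.py; python3 m.py | grep tray; python3 - <<'E'
import numpy as np
# average both cameras; slots from red end
L=np.array([[.561,.1085],[.5557,.1711],[.5495,.2343],[.5436,.2989]])
n=np.arange(4);px=np.polyfit(n,L[:,0],1);py=np.polyfit(n,L[:,1],1)
print("pitch",np.hypot(px[0],py[0]),"skew",np.degrees(np.arctan2(-px[0],py[0])),np.c_[np.polyval(px,n),np.polyval(py,n)])
E
```

```text
tray [ 0.503  -0.2044] [0.069  0.2607] 8.062288284301758 578
tray [ 0.5026 -0.2024] [0.0709 0.2629] 8.222432136535645 648
pitch 0.06370823494651222 skew 5.259567328412765 [[0.56121 0.10804]
 [0.55537 0.17148]
 [0.54953 0.23492]
 [0.54369 0.29836]]
```

Emit:
play_rows(commands="0.533 -0.84 0 0 0 -0.953;0.533 -0.84 0 0 0 -0.953;0.533 -0.84 0 0 0 -0.953;0.533 -0.84 0 0 0 -0.953;0.533 -0.84 0 0 0 -0.953;0.533 -0.84 0 0 0 -0.953;0.533 -0.84 0 0 0 -0.953;0.533 -0.84 0 0 0 0;0.533 -0.84 0 0 0 0;0.533 -0.84 0 0 0 0;0.533 -0.84 0 0 0 0;0.533 -0.84 0 0 0 0;0.533 -0.84 0 0 0 0;0.533 -0.84 0 0 0 0;0.533 -0.84 0 0 0 0;0.533 -0.84 0 0 0 0;0.533 -0.84 0 0 0 0;0.533 -0.84 0 0 0 0;0 0 -1 0 0 0;0 0 -1 0 0 0", grip=87)

```text
time_s: 2.1
tcp_pos: [0.5618, 0.1076, 0.1621]
ee_rot: [[0.115, -0.993, 0.001], [-0.993, -0.115, 0.001], [-0.001, -0.002, -1.0]]
wrist_force: [0.1, 0.6, -1.5]
gripper_width: 1.0
gripper_force: 0.0
```

Emit:
play_rows(commands="0 0 0 0 0 0;0 0 0 0 0 0;0 0 0 0 0 0")

```text
time_s: 2.4
tcp_pos: [0.5623, 0.109, 0.1643]
ee_rot: [[0.118, -0.993, 0.003], [-0.993, -0.118, 0.001], [-0.0, -0.003, -1.0]]
wrist_force: [-1.1, 0.2, -0.0]
gripper_width: 1.0
gripper_force: 0.0
```

Emit:
play_rows(commands="0 0 -0.8 0 0 0;0 0 -0.8 0 0 0;0 0 -0.8 0 0 0;0 0 -0.7 0 0 0;0 0 -0.6 0 0 0;0 0 -0.4 0 0 0;0 0 -0.1 0 0 0;0 0 0 0 0 0;0 0 0 0 0 0")

```text
time_s: 3.3
tcp_pos: [0.5621, 0.1088, 0.0378]
ee_rot: [[0.117, -0.993, 0.002], [-0.993, -0.117, 0.001], [-0.001, -0.002, -1.0]]
wrist_force: [0.1, 0.1, -0.3]
gripper_width: 0.999
gripper_force: 0.0
```

```bash
python3 - <<'E'
from station import r,cams
import cv2
im,d=cams.capture("scene");cv2.imwrite("pics/s1.png",cv2.resize(im[130:330,200:440],None,fx=3,fy=3))
for i in range(3):print(r.sense()["tcp_pos"])
E
```

```text
[0.56207318 0.10880379 0.03775616]
[0.56207318 0.10880379 0.03775616]
[0.56207318 0.10880379 0.03775616]
```

View pics/s1.png

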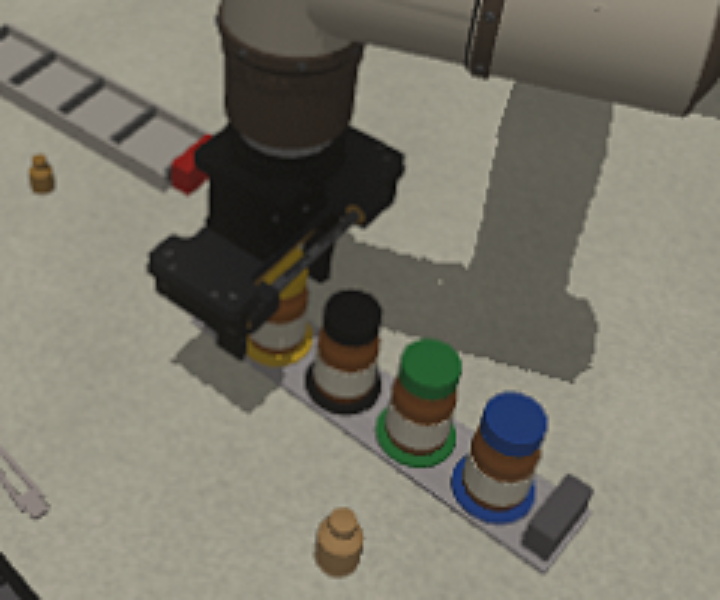

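The open fingers sit either side of the yellow-lid jar, at about (275,310) in the crop, and the gripper body clears the black lid. I'll close on it.

Emit:
play_rows(commands="0 0 0 0 0 0;0 0 0 0 0 0;0 0 0 0 0 0;0 0 0 0 0 0;0 0 0 0 0 0;0 0 0 0 0 0;0 0 0 0 0 0;0 0 0 0 0 0;0 0 0.1 0 0 0;0 0 0.2 0 0 0;0 0 0.3 0 0 0", grip=30)

```text
time_s: 4.45
tcp_pos: [0.561, 0.1083, 0.0546]
ee_rot: [[0.117, -0.993, -0.001], [-0.993, -0.117, -0.0], [0.0, 0.001, -1.0]]
wrist_force: [-0.9, -0.5, -1.3]
gripper_width: 0.495
gripper_force: 30.0
```

```bash
python3 - <<'E'
from h import *
for n in("top","scene"):
    d=np.load(f"pics/{n}0.npz")["d"];W=world(n,d).reshape(-1,3);W=W[d.ravel()>0]
    m=(W[:,0]>.545)&(W[:,0]<.75)&(W[:,1]<-.08)&(W[:,1]>-.35)&(W[:,2]>.022)
    P=W[m];print(n,P.min(0),P.max(0),len(P))
E
```

```text
top [ 0.54503233 -0.32689289  0.02212239] [ 0.64476383 -0.13688891  0.0906745 ] 351
scene [ 0.54616666 -0.32516398  0.02201196] [ 0.65016151 -0.13457563  0.08849309] 434
```

Emit:
play_rows(commands="0 0 0.6 0 0 0;0 0 0.8 0 0 0;0 0 0.8 0 0 0;0 -0.3 0.4 0 0 0;-0.1 -0.7 0.1 0 0 0;-0.1 -0.9 0 0 0 0;-0.1 -0.9 0 0 0 0;-0.1 -0.9 0 0 0 0;-0.1 -0.9 0 0 0 0;-0.1 -0.9 0 0 0 0;-0.1 -0.9 0 0 0 0;-0.1 -0.9 0 0 0 0;-0.1 -0.9 0 0 0 0;-0.1 -0.9 0 0 0 0;-0.1 -0.9 0 0 0 0;-0.1 -0.9 0 0 0 0;-0.1 -0.9 0 0 0 0;-0.1 -0.9 0 0 0 0;-0.1 -0.6 0 0 0 0;0 -0.25 0 0 0 0")

```text
time_s: 6.45
tcp_pos: [0.515, -0.2999, 0.1352]
ee_rot: [[0.114, -0.993, -0.001], [-0.993, -0.114, 0.0], [-0.0, 0.001, -1.0]]
wrist_force: [-0.8, 0.6, -2.5]
gripper_width: 0.497
gripper_force: 30.0
```

Emit:
play_rows(commands="0 0 0 0 0 0;0 0 0 0 0 0;0 0 0 0 0 0;0 0 0 0 0 0")

```text
time_s: 6.85
tcp_pos: [0.5164, -0.2973, 0.1357]
ee_rot: [[0.118, -0.993, 0.0], [-0.993, -0.118, 0.0], [-0.0, -0.0, -1.0]]
wrist_force: [0.2, 0.2, -1.8]
gripper_width: 0.499
gripper_force: 30.0
```

Emit:
play_rows(commands="0 0 -0.6 0 0 0;0 0 -0.8 0 0 0;0 0 -0.7 0 0 0;0 0 -0.5 0 0 0;0 0 -0.3 0 0 0;0 0 -0.2 0 0 0;0 0 -0.05 0 0 0;0 0 -0.05 0 0 0;0 0 0 0 0 0;0 0 0 0 0 0;0 0 0 0 0 0")

```text
time_s: 7.95
tcp_pos: [0.5165, -0.2982, 0.0401]
ee_rot: [[0.117, -0.993, 0.001], [-0.993, -0.117, -0.0], [0.0, -0.001, -1.0]]
wrist_force: [-0.9, -0.5, -1.7]
gripper_width: 0.497
gripper_force: 30.0
```

```bash
python3 - <<'E'
from station import r,cams
import cv2
im,d=cams.capture("scene");cv2.imwrite("pics/s2.png",cv2.resize(im[90:240,140:320],None,fx=4,fy=4))
im,d=cams.capture("top");cv2.imwrite("pics/t2.png",cv2.resize(im[120:260,240:420],None,fx=4,fy=4))
print(r.sense()["wrist_force"])
E
```

```text
[ 0.52533193 -0.14718445 -1.80431888]
```

View pics/s2.png

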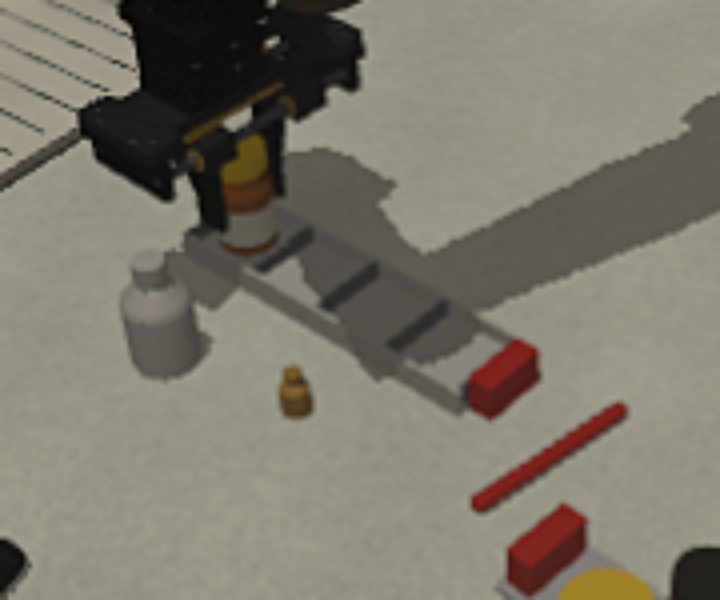

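The yellow jar hangs inside the last compartment, at about (250,230), not yet touching the floor. I'll lower it slowly until the force shows contact.

Emit:
play_rows(commands="0 0 -0.04 0 0 0;0 0 -0.04 0 0 0;0 0 0 0 0 0;0 0 0 0 0 0")

```text
time_s: 8.45
tcp_pos: [0.5161, -0.2981, 0.037]
ee_rot: [[0.117, -0.993, -0.0], [-0.993, -0.117, 0.0], [-0.0, 0.0, -1.0]]
wrist_force: [-0.2, 0.4, -1.8]
gripper_width: 0.498
gripper_force: 30.0
```

Emit:
play_rows(commands="0 0 -0.03 0 0 0;0 0 0 0 0 0;0 0 0 0 0 0")

```text
time_s: 8.75
tcp_pos: [0.5163, -0.2981, 0.0365]
ee_rot: [[0.117, -0.993, 0.0], [-0.993, -0.117, -0.0], [0.0, -0.0, -1.0]]
wrist_force: [-0.2, 0.2, 0.6]
gripper_width: 0.492
gripper_force: 30.0
```

Emit:
play_rows(commands="0 0 -0.02 0 0 0;0 0 0 0 0 0;0 0 0 0 0 0")

```text
time_s: 9.05
tcp_pos: [0.5164, -0.2982, 0.0365]
ee_rot: [[0.117, -0.993, 0.0], [-0.993, -0.117, -0.0], [0.0, -0.0, -1.0]]
wrist_force: [-2.1, 1.4, 6.4]
gripper_width: 0.496
gripper_force: 30.0
```

Emit:
play_rows(commands="0 0 0 0 0 0;0 0 0 0 0 0;0 0 0 0 0 0;0 0 0 0 0 0;0 0 0 0 0 0;0 0 0 0 0 0;0 0 0 0 0 0;0 0 0 0 0 0", grip=80)

```text
time_s: 9.85
tcp_pos: [0.5162, -0.2981, 0.0356]
ee_rot: [[0.117, -0.993, 0.0], [-0.993, -0.117, 0.0], [-0.0, -0.0, -1.0]]
wrist_force: [0.5, -0.3, 0.7]
gripper_width: 0.912
gripper_force: 0.0
```

Emit:
play_rows(commands="0 0 0.7 0 0 0;0 0 1 0 0 0;0 0 1 0 0 0;0 0.3 1 0 0 0;0 0.7 0.4 0 0 0;0.1 1 0 0 0 0;0.1 1 0 0 0 0;0.1 1 0 0 0 0;0.1 1 0 0 0 0;0.1 1 0 0 0 0;0.1 1 0 0 0 0;0.1 1 0 0 0 0;0.1 1 0 0 0 0;0.1 1 0 0 0 0;0.1 1 0 0 0 0;0.1 1 0 0 0 0;0.1 1 0 0 0 0;0.1 1 0 0 0 0;0 1 0 0 0 0;0 0.66 0 0 0 0", grip=87)

```text
time_s: 11.85
tcp_pos: [0.5552, 0.1736, 0.1586]
ee_rot: [[0.118, -0.993, 0.0], [-0.993, -0.118, 0.0], [-0.0, -0.0, -1.0]]
wrist_force: [0.2, 0.1, 0.4]
gripper_width: 0.997
gripper_force: 0.0
```

```bash
python3 - <<'E'
from station import cams
import cv2
im,d=cams.capture("top");cv2.imwrite("pics/t3.png",cv2.resize(im[130:250,100:400],None,fx=2.6,fy=2.6))
E
```

```text
(no output)
```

View pics/t3.png

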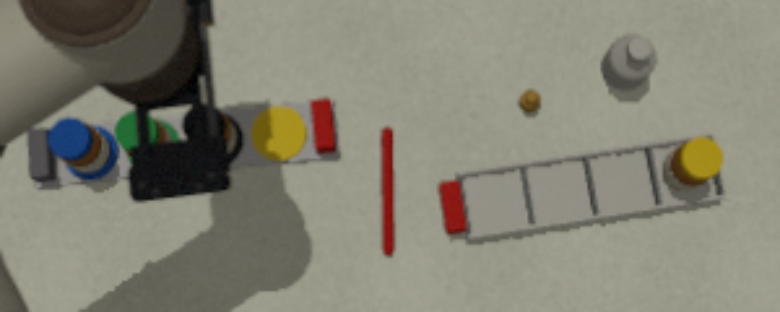

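Emit:
play_rows(commands="0 0 0 0 0 0;0 0 0 0 0 0;0 0 0 0 0 0")

```text
time_s: 12.2
tcp_pos: [0.5551, 0.1708, 0.1587]
ee_rot: [[0.116, -0.993, -0.0], [-0.993, -0.116, -0.0], [0.0, 0.0, -1.0]]
wrist_force: [-0.2, 1.3, -0.7]
gripper_width: 0.997
gripper_force: 0.0
```

The yellow jar stands upright in the far compartment (695,165), and the gripper is above the black lid.

Emit:
play_rows(commands="0 0 -0.8 0 0 0;0 0 -0.8 0 0 0;0 0 -0.8 0 0 0;0 0 -0.7 0 0 0;0 0 -0.5 0 0 0;0 0 -0.4 0 0 0;0 0 -0.1 0 0 0;0 0 0 0 0 0;0 0 0 0 0 0")

```text
time_s: 13.1
tcp_pos: [0.5559, 0.1718, 0.0365]
ee_rot: [[0.117, -0.993, 0.001], [-0.993, -0.117, 0.001], [-0.001, -0.002, -1.0]]
wrist_force: [0.8, -0.1, 0.2]
gripper_width: 0.999
gripper_force: 0.0
```

Emit:
play_rows(commands="0 0 0 0 0 0;0 0 0 0 0 0;0 0 0 0 0 0;0 0 0 0 0 0;0 0 0 0 0 0;0 0 0 0 0 0;0 0 0 0 0 0;0 0 0 0 0 0;0 0 0.1 0 0 0;0 0 0.2 0 0 0;0 0 0.3 0 0 0;0 0 0 0 0 0", grip=30)

```text
time_s: 14.3
tcp_pos: [0.5564, 0.1723, 0.0555]
ee_rot: [[0.118, -0.993, 0.003], [-0.993, -0.118, 0.002], [-0.001, -0.003, -1.0]]
wrist_force: [-0.2, 0.5, -1.2]
gripper_width: 0.501
gripper_force: 30.0
```

Emit:
play_rows(commands="0 0 0.6 0 0 0;0 0 0.8 0 0 0;0 0 0.8 0 0 0;0 -0.3 0.4 0 0 0;-0.1 -0.7 0.1 0 0 0;-0.1 -0.9 0 0 0 0;-0.1 -0.9 0 0 0 0;-0.1 -0.9 0 0 0 0;-0.1 -0.9 0 0 0 0;-0.1 -0.9 0 0 0 0;-0.1 -0.9 0 0 0 0;-0.1 -0.9 0 0 0 0;-0.1 -0.9 0 0 0 0;-0.1 -0.9 0 0 0 0;-0.1 -0.9 0 0 0 0;-0.1 -0.9 0 0 0 0;-0.1 -0.9 0 0 0 0;-0.1 -0.9 0 0 0 0;-0.1 -0.6 0 0 0 0;-0.1 -0.25 0 0 0 0")

```text
time_s: 16.3
tcp_pos: [0.5048, -0.2369, 0.1332]
ee_rot: [[0.114, -0.994, -0.003], [-0.994, -0.114, 0.001], [-0.001, 0.003, -1.0]]
wrist_force: [-0.6, 0.1, -1.2]
gripper_width: 0.5
gripper_force: 30.0
```

Emit:
play_rows(commands="0 0 0 0 0 0;0 0 0 0 0 0;0 0 0 0 0 0;0 0 -0.6 0 0 0;0 0 -0.8 0 0 0;0 0 -0.7 0 0 0;0 0 -0.5 0 0 0;0 0 -0.3 0 0 0;0 0 -0.2 0 0 0;0 0 -0.05 0 0 0;0 0 -0.05 0 0 0;0 0 0 0 0 0;0 0 0 0 0 0")

```text
time_s: 17.6
tcp_pos: [0.5076, -0.2349, 0.0393]
ee_rot: [[0.117, -0.993, 0.001], [-0.993, -0.117, -0.0], [0.0, -0.001, -1.0]]
wrist_force: [-0.2, 0.3, -1.2]
gripper_width: 0.495
gripper_force: 30.0
```

Emit:
play_rows(commands="0 0 -0.04 0 0 0;0 0 -0.04 0 0 0;0 0 -0.02 0 0 0;0 0 0 0 0 0;0 0 0 0 0 0")

```text
time_s: 18.1
tcp_pos: [0.5072, -0.2348, 0.0357]
ee_rot: [[0.117, -0.993, 0.0], [-0.993, -0.117, -0.0], [0.0, -0.0, -1.0]]
wrist_force: [0.4, -1.0, -0.7]
gripper_width: 0.495
gripper_force: 30.0
```

Emit:
play_rows(commands="0 0 -0.02 0 0 0;0 0 0 0 0 0;0 0 0 0 0 0")

```text
time_s: 18.4
tcp_pos: [0.5072, -0.2348, 0.0356]
ee_rot: [[0.117, -0.993, 0.0], [-0.993, -0.117, -0.0], [0.0, -0.0, -1.0]]
wrist_force: [-1.8, 1.4, 4.8]
gripper_width: 0.504
gripper_force: 30.0
```

Emit:
play_rows(commands="0 0 0 0 0 0;0 0 0 0 0 0;0 0 0 0 0 0;0 0 0 0 0 0;0 0 0 0 0 0;0 0 0 0 0 0;0 0 0 0 0 0;0 0 0 0 0 0", grip=80)

```text
time_s: 19.2
tcp_pos: [0.5072, -0.2348, 0.035]
ee_rot: [[0.117, -0.993, -0.0], [-0.993, -0.117, -0.0], [0.0, 0.0, -1.0]]
wrist_force: [0.2, 0.2, 0.3]
gripper_width: 0.917
gripper_force: 0.0
```

Emit:
play_rows(commands="0 0 0.7 0 0 0;0 0 1 0 0 0;0 0 1 0 0 0;0 0.3 1 0 0 0;0 0.7 0.4 0 0 0;0.1 1 0 0 0 0;0.1 1 0 0 0 0;0.1 1 0 0 0 0;0.1 1 0 0 0 0;0.1 1 0 0 0 0;0.1 1 0 0 0 0;0.1 1 0 0 0 0;0.1 1 0 0 0 0;0.1 1 0 0 0 0;0.1 1 0 0 0 0;0.1 1 0 0 0 0;0.1 1 0 0 0 0;0.1 1 0 0 0 0;0.1 1 0 0 0 0;0 0.67 0 0 0 0", grip=87)

```text
time_s: 21.2
tcp_pos: [0.5493, 0.2372, 0.1579]
ee_rot: [[0.118, -0.993, 0.0], [-0.993, -0.118, 0.0], [-0.0, -0.0, -1.0]]
wrist_force: [0.1, 0.2, -0.7]
gripper_width: 1.002
gripper_force: 0.0
```

Emit:
play_rows(commands="0 0 0 0 0 0;0 0 0 0 0 0;0 0 0 0 0 0;0 0 0 0 0 0")

```text
time_s: 21.6
tcp_pos: [0.5492, 0.2342, 0.1582]
ee_rot: [[0.116, -0.993, -0.0], [-0.993, -0.116, -0.0], [0.0, 0.0, -1.0]]
wrist_force: [-0.9, -0.5, 1.2]
gripper_width: 1.0
gripper_force: 0.0
```

Emit:
play_rows(commands="0 0 -0.8 0 0 0;0 0 -0.8 0 0 0;0 0 -0.8 0 0 0;0 0 -0.7 0 0 0;0 0 -0.5 0 0 0;0 0 -0.4 0 0 0;0 0 -0.06 0 0 0;0 0 0 0 0 0;0 0 0 0 0 0")

```text
time_s: 22.5
tcp_pos: [0.5499, 0.2356, 0.0372]
ee_rot: [[0.117, -0.993, 0.002], [-0.993, -0.117, 0.001], [-0.001, -0.002, -1.0]]
wrist_force: [0.7, 0.0, -0.4]
gripper_width: 1.0
gripper_force: 0.0
```

Emit:
play_rows(commands="0 0 0 0 0 0;0 0 0 0 0 0;0 0 0 0 0 0;0 0 0 0 0 0;0 0 0 0 0 0;0 0 0 0 0 0;0 0 0 0 0 0;0 0 0 0 0 0;0 0 0.1 0 0 0;0 0 0.2 0 0 0;0 0 0.3 0 0 0;0 0 0 0 0 0", grip=30)

```text
time_s: 23.7
tcp_pos: [0.5503, 0.236, 0.056]
ee_rot: [[0.117, -0.993, 0.003], [-0.993, -0.117, 0.002], [-0.001, -0.003, -1.0]]
wrist_force: [-0.4, -0.0, -2.3]
gripper_width: 0.496
gripper_force: 30.0
```

```bash
python3 - <<'E'
from station import cams
import cv2
im,d=cams.capture("top");cv2.imwrite("pics/t4.png",cv2.resize(im[130:250,100:400],None,fx=2.6,fy=2.6))
E
```

```text
(no output)
```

View pics/t4.png

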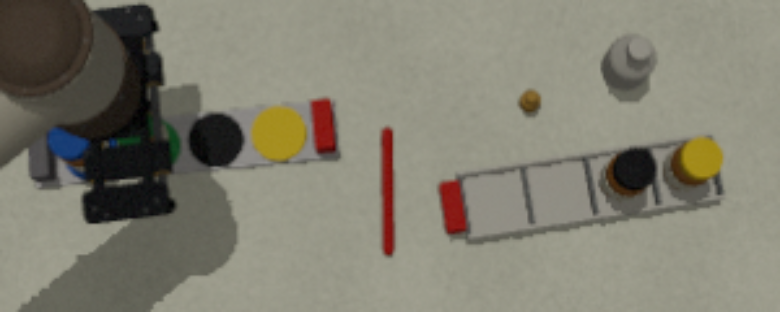

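Black and yellow are both standing in the correct compartments, at (632,172) and (695,162). Green is in the gripper.

Emit:
play_rows(commands="0 0 0.6 0 0 0;0 0 0.8 0 0 0;0 0 0.8 0 0 0;-0.1 -0.3 0.4 0 0 0;-0.1 -0.7 0.1 0 0 0;-0.1 -0.9 0 0 0 0;-0.1 -0.9 0 0 0 0;-0.1 -0.9 0 0 0 0;-0.1 -0.9 0 0 0 0;-0.1 -0.9 0 0 0 0;-0.1 -0.9 0 0 0 0;-0.1 -0.9 0 0 0 0;-0.1 -0.9 0 0 0 0;-0.1 -0.9 0 0 0 0;-0.1 -0.9 0 0 0 0;-0.1 -0.9 0 0 0 0;-0.1 -0.9 0 0 0 0;-0.1 -0.9 0 0 0 0;-0.1 -0.6 0 0 0 0;-0.1 -0.25 0 0 0 0")

```text
time_s: 25.75
tcp_pos: [0.4956, -0.1733, 0.1338]
ee_rot: [[0.114, -0.993, -0.003], [-0.994, -0.114, 0.001], [-0.001, 0.003, -1.0]]
wrist_force: [0.1, 0.2, -3.0]
gripper_width: 0.496
gripper_force: 30.0
```

Emit:
play_rows(commands="0 0 0 0 0 0;0 0 0 0 0 0;0 0 0 0 0 0;0 0 -0.6 0 0 0;0 0 -0.8 0 0 0;0 0 -0.7 0 0 0;0 0 -0.5 0 0 0;0 0 -0.3 0 0 0;0 0 -0.2 0 0 0;0 0 -0.05 0 0 0;0 0 -0.05 0 0 0;0 0 0 0 0 0;0 0 0 0 0 0")

```text
time_s: 27.05
tcp_pos: [0.4986, -0.1712, 0.0398]
ee_rot: [[0.117, -0.993, 0.001], [-0.993, -0.117, -0.0], [0.0, -0.001, -1.0]]
wrist_force: [0.8, -0.7, -1.3]
gripper_width: 0.496
gripper_force: 30.0
```

Emit:
play_rows(commands="0 0 -0.04 0 0 0;0 0 -0.04 0 0 0;0 0 -0.02 0 0 0;0 0 0 0 0 0;0 0 0 0 0 0")

```text
time_s: 27.55
tcp_pos: [0.4983, -0.1712, 0.0362]
ee_rot: [[0.117, -0.993, 0.0], [-0.993, -0.117, -0.0], [0.0, -0.0, -1.0]]
wrist_force: [0.5, 0.1, -1.3]
gripper_width: 0.497
gripper_force: 30.0
```

Emit:
play_rows(commands="0 0 -0.02 0 0 0;0 0 0 0 0 0;0 0 0 0 0 0")

```text
time_s: 27.85
tcp_pos: [0.4982, -0.1712, 0.0362]
ee_rot: [[0.117, -0.993, 0.0], [-0.993, -0.117, -0.0], [0.0, -0.0, -1.0]]
wrist_force: [-1.9, 0.8, 5.7]
gripper_width: 0.498
gripper_force: 30.0
```

Emit:
play_rows(commands="0 0 0 0 0 0;0 0 0 0 0 0;0 0 0 0 0 0;0 0 0 0 0 0;0 0 0 0 0 0;0 0 0 0 0 0;0 0 0 0 0 0;0 0 0 0 0 0", grip=80)

```text
time_s: 28.65
tcp_pos: [0.4982, -0.1712, 0.0356]
ee_rot: [[0.117, -0.993, -0.0], [-0.993, -0.117, -0.0], [0.0, 0.0, -1.0]]
wrist_force: [0.5, -0.4, 0.5]
gripper_width: 0.915
gripper_force: 0.0
```

Emit:
play_rows(commands="0 0 0.7 0 0 0;0 0 1 0 0 0;0 0 1 0 0 0;0 0.3 1 0 0 0;0.1 0.7 0.4 0 0 0;0.1 1 0 0 0 0;0.1 1 0 0 0 0;0.1 1 0 0 0 0;0.1 1 0 0 0 0;0.1 1 0 0 0 0;0.1 1 0 0 0 0;0.1 1 0 0 0 0;0.1 1 0 0 0 0;0.1 1 0 0 0 0;0.1 1 0 0 0 0;0.1 1 0 0 0 0;0.1 1 0 0 0 0;0.1 1 0 0 0 0;0.1 1 0 0 0 0;0 0.67 0 0 0 0", grip=87)

```text
time_s: 30.65
tcp_pos: [0.5433, 0.3007, 0.1584]
ee_rot: [[0.118, -0.993, 0.0], [-0.993, -0.118, 0.0], [-0.0, -0.0, -1.0]]
wrist_force: [-0.1, 0.0, 0.1]
gripper_width: 1.0
gripper_force: 0.0
```

Emit:
play_rows(commands="0 0 0 0 0 0;0 0 0 0 0 0;0 0 0 0 0 0;0 0 0 0 0 0")

```text
time_s: 31.05
tcp_pos: [0.5432, 0.2978, 0.1588]
ee_rot: [[0.116, -0.993, -0.0], [-0.993, -0.116, -0.0], [0.0, 0.0, -1.0]]
wrist_force: [0.2, -0.2, -0.1]
gripper_width: 1.001
gripper_force: 0.0
```

Emit:
play_rows(commands="0 0 -0.8 0 0 0;0 0 -0.8 0 0 0;0 0 -0.8 0 0 0;0 0 -0.7 0 0 0;0 0 -0.5 0 0 0;0 0 -0.4 0 0 0;0 0 -0.07 0 0 0;0 0 0 0 0 0;0 0 0 0 0 0")

```text
time_s: 31.95
tcp_pos: [0.5439, 0.2993, 0.0376]
ee_rot: [[0.117, -0.993, 0.002], [-0.993, -0.117, 0.001], [-0.001, -0.002, -1.0]]
wrist_force: [0.1, -0.1, -0.5]
gripper_width: 0.996
gripper_force: 0.0
```

Emit:
play_rows(commands="0 0 0 0 0 0;0 0 0 0 0 0;0 0 0 0 0 0;0 0 0 0 0 0;0 0 0 0 0 0;0 0 0 0 0 0;0 0 0 0 0 0;0 0 0 0 0 0;0 0 0.1 0 0 0;0 0 0.2 0 0 0;0 0 0.3 0 0 0;0 0 0 0 0 0", grip=30)

```text
time_s: 33.15
tcp_pos: [0.5443, 0.2997, 0.0564]
ee_rot: [[0.117, -0.993, 0.003], [-0.993, -0.117, 0.002], [-0.002, -0.003, -1.0]]
wrist_force: [1.0, 0.0, -1.5]
gripper_width: 0.496
gripper_force: 30.0
```

Emit:
play_rows(commands="0 0 0.6 0 0 0;0 0 0.8 0 0 0;0 0 0.8 0 0 0;-0.1 -0.3 0.4 0 0 0;-0.1 -0.7 0.1 0 0 0;-0.1 -0.9 0 0 0 0;-0.1 -0.9 0 0 0 0;-0.1 -0.9 0 0 0 0;-0.1 -0.9 0 0 0 0;-0.1 -0.9 0 0 0 0;-0.1 -0.9 0 0 0 0;-0.1 -0.9 0 0 0 0;-0.1 -0.9 0 0 0 0;-0.1 -0.9 0 0 0 0;-0.1 -0.9 0 0 0 0;-0.1 -0.9 0 0 0 0;-0.1 -0.9 0 0 0 0;-0.1 -0.9 0 0 0 0;-0.1 -0.6 0 0 0 0;-0.2 -0.25 0 0 0 0")

```text
time_s: 35.15
tcp_pos: [0.4869, -0.1098, 0.1343]
ee_rot: [[0.114, -0.993, -0.003], [-0.993, -0.114, 0.0], [-0.0, 0.003, -1.0]]
wrist_force: [-0.9, 1.0, -1.0]
gripper_width: 0.5
gripper_force: 30.0
```

Emit:
play_rows(commands="0 0 0 0 0 0;0 0 0 0 0 0;0 0 0 0 0 0;0 0 -0.6 0 0 0;0 0 -0.8 0 0 0;0 0 -0.7 0 0 0;0 0 -0.5 0 0 0;0 0 -0.3 0 0 0;0 0 -0.2 0 0 0;0 0 -0.05 0 0 0;0 0 -0.05 0 0 0;0 0 0 0 0 0;0 0 0 0 0 0")

```text
time_s: 36.45
tcp_pos: [0.4896, -0.1076, 0.0401]
ee_rot: [[0.117, -0.993, 0.001], [-0.993, -0.117, 0.0], [0.0, -0.001, -1.0]]
wrist_force: [0.3, -0.1, -1.9]
gripper_width: 0.492
gripper_force: 30.0
```

Emit:
play_rows(commands="0 0 -0.04 0 0 0;0 0 -0.04 0 0 0;0 0 -0.02 0 0 0;0 0 0 0 0 0;0 0 0 0 0 0")

```text
time_s: 36.95
tcp_pos: [0.4892, -0.1076, 0.0365]
ee_rot: [[0.117, -0.993, -0.0], [-0.993, -0.117, 0.0], [-0.0, 0.0, -1.0]]
wrist_force: [-0.1, 0.7, -1.5]
gripper_width: 0.496
gripper_force: 30.0
```

Emit:
play_rows(commands="0 0 -0.02 0 0 0;0 0 0 0 0 0;0 0 0 0 0 0")

```text
time_s: 37.25
tcp_pos: [0.4893, -0.1076, 0.0364]
ee_rot: [[0.117, -0.993, 0.0], [-0.993, -0.117, -0.0], [0.0, -0.0, -1.0]]
wrist_force: [-2.2, 1.0, 5.3]
gripper_width: 0.493
gripper_force: 30.0
```

Blue is on the floor. I'll release it and retreat up and away.

Emit:
play_rows(commands="0 0 0 0 0 0;0 0 0 0 0 0;0 0 0 0 0 0;0 0 0 0 0 0;0 0 0 0 0 0;0 0 0 0 0 0;0 0 0 0 0 0;0 0 0 0 0 0", grip=80)

```text
time_s: 38.05
tcp_pos: [0.4892, -0.1076, 0.0359]
ee_rot: [[0.117, -0.993, 0.0], [-0.993, -0.117, 0.0], [-0.0, -0.0, -1.0]]
wrist_force: [0.1, 0.9, 0.6]
gripper_width: 0.919
gripper_force: 0.0
```

Emit:
play_rows(commands="0 0 0.7 0 0 0;0 0 1 0 0 0;0 0 1 0 0 0;0 0 1 0 0 0;0 0 1 0 0 0;0 0 0.5 0 0 0;0 0.8 0 0 0 0;0 0.9 0 0 0 0;0 0.9 0 0 0 0;0 0.9 0 0 0 0;0 0.9 0 0 0 0;0 0.9 0 0 0 0;0 0.9 0 0 0 0;0 0.9 0 0 0 0;0 0.5 0 0 0 0;0 0 0 0 0 0;0 0 0 0 0 0;0 0 0 0 0 0;0 0 0 0 0 0")

```text
time_s: 39.95
tcp_pos: [0.4891, 0.1195, 0.1919]
ee_rot: [[0.116, -0.993, -0.0], [-0.993, -0.116, -0.0], [0.0, 0.0, -1.0]]
wrist_force: [-0.7, 0.5, -0.0]
gripper_width: 0.918
gripper_force: 0.0
```

```bash
python3 - <<'E'
from station import cams
import cv2,numpy as np
a=cv2.resize(cams.capture("top")[0][150:240,250:400],None,fx=4,fy=3.3)
b=cv2.resize(cams.capture("scene")[0][100:220,150:300],None,fx=2,fy=2)
b=cv2.copyMakeBorder(b,0,0,0,600-b.shape[1],cv2.BORDER_CONSTANT)
cv2.imwrite("pics/f.png",np.vstack([a,b]))
E
```

```text
(no output)
```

View pics/f.png

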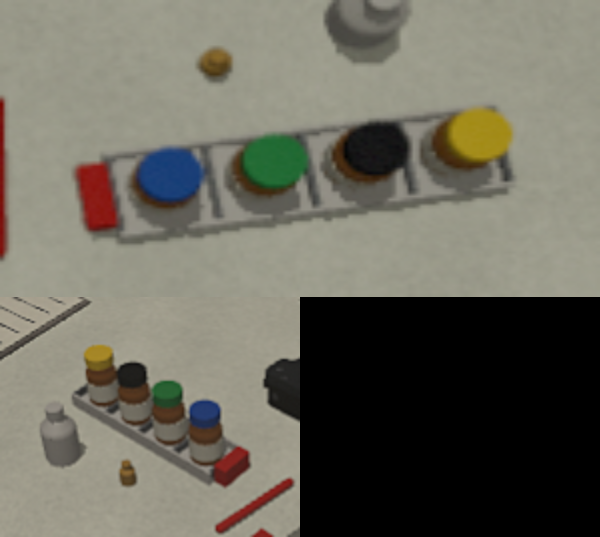

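All four jars stand upright: blue (170,177) next to the red end, then green (272,163), black (372,150) and yellow (472,137). The gripper is clear of everything.

```bash
python3 -c "
from station import r
print(r.finish_job())"
```

```text
the job is handed in; nothing more can be done
None
```

All four jars are upright in the tray in reverse order (blue next to the red end, then green, black and yellow), and the job was handed in at about 40 s of the 102 s allowed.

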